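# Snap the tube carrier into the rocking mixer and start it

### The arm

A 7-joint arm with a two-finger parallel gripper is mounted at the origin on the work surface. World frame = base frame: x ahead of the robot, y to its left, z up, the work surface at z = 0. Lengths are in mm, angles in rad, forces in N, time in s.
With the tool pointing down it reaches from about 425 to 950 mm from the base axis. Payload 4.7 kg.
Tool frame: the origin (TCP) lies midway between the tips of the shut fingers; the grasp point (between the pads) lies 19 mm behind it; z points along the fingers, y is the line along which they close (so a half turn about z gives the same grasp; the last joint's range is limited). The gripper opens to 87 mm and grips with 3 to 60 N. Pads are 19 mm wide; open, the fingers measure 117 mm over their backs; the gripper's body (75 mm by 190 mm) begins 51 mm behind the grasp point.
Start: joints at [1.207, 0.469, -0.049, 1.532, 0.024, 1.141, -0.082], TCP at [221.839, -637.524, 222.573] pointing down, gripper open.
Joint ranges: [-2.59, 2.59], [-0.33, 1.99], [-1.39, 1.29], [0.1, 2.45], [-1.04, 4.18], [0.21, 1.99], [-2.66, 2.66]. Speed limits (rad/s): [2.57, 2.57, 3.14, 3.14, 3.14, 3.14, 3.14].

### API

Orientations are given as a 3x3 rotation matrix whose columns are the frame's x, y, z axes.
In Python, from workcell import sensors, grab_frame, robot gives the robot as it stands.
- The arm moves only by the shell command python3 -m inch 'ROWS' [OPENING] [FORCE]. ROWS is JSON, a list that holds one entry, the list of rows, each a list of 6 numbers: the shift along the tool's x, y, z in units of 40 mm (1.0 is 40 mm), then the turn, a rotation vector about the tool's x, y, z in units of 5 degrees (1.0 is 5 degrees). A call has exactly 5 rows; each row shifts and turns the commanded pose from where the row before left it, along the tool's axes as they then stand; what a row does not reach is not made up. A row lasts 1/12 s, in which the tool goes at most 41.7 mm and 7.16 degrees, less where a joint would pass 70% of its speed; a pose out of reach is approached as far as the arm can. A call is refused whole if a number of a shift passes 1 or a number of a turn 1, either way. A call with a gripper value outside its range is refused whole. OPENING is the opening, from 0 (shut) to 1 (fully open), set as the call begins (- or left out, the last holds). The fingers move at their own pace and stop on an object; FORCE is the grip in N (left out, the last holds). Time passes only in rows, so rows that do not move let the fingers close, or fill a call up. It gives the time, the measured TCP pose, the force, the opening and the grip force at its end, in the units of the state.
- sensors.get_state(): the state, without advancing time (a new reading comes with each control period).
- grab_frame(name): name is "scene" or "top"; returns a dict with "color" (384x512x3 uint8, blue, green, red), "range_z" (384x512 float32, mm along the optical axis (not along the pixel's ray), 0 where there is no reading), "intrinsics" (3x3 intrinsics, pixels), "camera_from_world" (4x4, takes a point from world to camera coordinates). Camera axes: x right, y down, z forward; pixel columns grow to the right and rows downward; lengths in mm; the calibration is good to about 2 mm. A picture is of the moment at which its call begins.
- robot.job_done(): hands the job in; it is judged then, once.
The state is a dict: "clock": time; "joint_positions": joint angles; "dq": joint speeds; "joint_efforts": joint torques, N m; "eef_pos": TCP position; "eef_rot": TCP orientation; "wrist_force": force on the tool from outside, world axes, zero at the start; "wrist_torque": the same for the moment, N m; "width": opening from 0.0 (shut) to 1.0 (fully open); "gripper_force": force on a finger pad.
Only numpy, scipy, OpenCV 4.12 (cv2) and the standard library are available. Lean on these libraries where they do the work, as an engineer would, in place of code of your own. Each camera call takes 0.05 s, during which the arm holds its last target. There are 200 camera calls.

### The job

Take the tube carrier with the blue caps by its grip fin, hold it level over the mixer's cradle, in line with the two spring clips, and press it down gently until both clips snap over its ends and it sits fully home. Let go of it, then flip the green switch lever all the way over to start the mixer. Do not press harder than the clips need (pushing with no more than about 25 N), and leave the red-capped carrier and the other things where they are.

Things in the scene. Friction and masses are not known exactly. Their poses are not given: they have to be found in the camera images.
- blue_carrier: White tube carrier, 120 mm long (own y), 44 wide (x), about 0.12 kg, with two lying tubes with blue caps (tubes reach 27 mm up). Origin: centre of its underside, z up. Each end is a V nose 30 mm wide, tip 60 mm from the centre and 8 mm above the underside, chamfered 45 degrees below. The one to load, either way round.
- red_carrier: White tube carrier, 120 mm long (own y), 44 wide (x), about 0.12 kg, with two lying tubes with red caps (tubes reach 27 mm up). Origin: centre of its underside, z up. Each end is a V nose 30 mm wide, tip 60 mm from the centre and 8 mm above the underside, chamfered 45 degrees below. Not to be moved.
- blue_fin (a point): Centre of the top edge of the blue carrier's upright grey grip fin, 61 mm above its underside. The fin is 12 mm thick (carrier's x) and 40 mm long (y); pinch it from above across its thickness, fingertips no lower than 30 mm above the carrier's underside.
- mixer: White rocking mixer, fixed; base 200 mm (own x) by 290 mm (own y, from -177 to +113), its top 55 mm high. Origin: on the desk under the centre of its cradle, z up. The seated carrier's long axis lies along the mixer's y, centred over the origin. Two steel spring clips face each other across the cradle at y = +-63 mm; the carrier goes in from above.
- cradle_low (a point): Point over the mixer's origin, 88 mm above the desk: the lowest height of the cradle's two rubber rests (at y = +-36 mm), which carry the carrier's underside. The cradle with its clips stands on an adjustable column 0 to 36 mm higher than this, differently each run and not measured: find it by feel. It does not give under 40 N.
- clips_mid (a point): Midway between the clips' beads for the lowest cradle, 100 mm high. Beads: radius 3 mm, 12 mm above the rests; lips flare to 24 mm. The noses meet the beads with the carrier 12 mm above the rests, spread them 7 mm, snap under at 4 mm; the clips then pull it home. Slowly (10 mm/s) it takes 9 to 17 N down in all, more when faster; after the snap the force falls, then rises steeply on the rests.
- clip_left (a joint): Spring clip at the mixer's +y end, leaning outward, rad: 0 at rest (empty), about 0.17 at the widest as the nose passes, about 0.08 when a carrier is seated. Springs back.
- clip_right (a joint): Spring clip at the mixer's -y end, the same.
- switch (a joint): Toggle lever of the mixer, rad: 0 leaning to the mixer's -x (off), 1.0 leaning to its +x (on). Stays where it is left, turns easily (about 1 N at the ball). Its axle is parallel to the mixer's y and lies at x = 0, y = -140 mm, 77 mm above the desk, in a grey block 70 x 50 mm whose top is 80 mm high.
- switch_tip (a point): Centre of the green ball (26 mm across) on the end of the switch lever, 70 mm from the lever's axle.
- bottle: Clear bottle with blue cap, 62 mm across, 165 mm tall. Origin: centre of its underside.
- wipes: White jar with green lid, 72 mm across, 120 mm tall. Origin: centre of its underside.
- glove_box: Glove box, 120 x 230 x 75 mm. Origin: centre of its underside.
- tape: Roll of white tape lying flat, 90 mm across, 18 mm high. Origin: centre of its underside.
- timer: White bench timer lying flat, 60 x 70 x 18 mm. Origin: centre of its underside.
- tube_tray: White foam tray with standing blue-capped tubes, fixed, 130 x 200 mm, 96 mm high. Origin: centre of its underside.

How it is judged (in metres and radians):
On the way, in this order (a step that is already met when the one before it is completed fails the run):
1. the blue carrier sits fully home in the cradle with both clips snapped over its ends, released by the fingers (x of blue_carrier in the frame of mixer between -0.007 and 0.007 m and y of blue_carrier in the frame of mixer between -0.004 and 0.004 m and z of blue_carrier in the frame of mixer between 0.083 and 0.129 m and angle between the y axis of blue_carrier and the y axis of mixer, either way round below 0.08 rad and angle between blue_carrier's own z axis and vertical below 0.06 rad and value of joint clip_left between 0.012 and 0.125 rad and value of joint clip_right between 0.012 and 0.125 rad and contact force between blue_carrier and the fingers below 0.05 N), for 0.3 s.
2. the switch lever is flipped over (value of joint switch above 0.85 rad), for 0.1 s.
At the end, for the whole second after the job is handed in: The blue carrier rests level (0.06 rad) on the cradle's rests, within 7 mm across and 4 mm along of its centre, in line within 0.08 rad, 83 to 129 mm above the desk, both clips closed over its noses (0.012 to 0.125 rad); the switch lever is past 0.85 rad (x of blue_carrier in the frame of mixer between -0.007 and 0.007 m and y of blue_carrier in the frame of mixer between -0.004 and 0.004 m and z of blue_carrier in the frame of mixer between 0.083 and 0.129 m and angle between the y axis of blue_carrier and the y axis of mixer, either way round below 0.08 rad and angle between blue_carrier's own z axis and vertical below 0.06 rad and value of joint clip_left between 0.012 and 0.125 rad and value of joint clip_right between 0.012 and 0.125 rad and value of joint switch above 0.85 rad and linear speed of blue_carrier below 0.02 m/s); the robot touches nothing.
It fails at once if the carrier is jammed into the mixer: clips, rests and push together over 58 N (about 25 N of it the clips alone) (contact force between blue_carrier and mixer above 58 N).
It fails at once if the red carrier is moved more than 25 mm (distance of red_carrier from where it was at the start of the episode above 0.025 m).
It fails at once if another thing on the desk is moved more than 25 mm (distance of any of bottle, wipes, glove_box, tape, timer from where it was at the start of the episode above 0.025 m).
It also fails if it takes over 61 s, if anything falls off the work surface, if the arm or the gripper's body presses on something with over 40 N, if the wrist force passes 120 N, or if a joint passes its speed limit or range.

## Working session

There is one attempt and no reset: what is moved stays moved. The work goes in short steps, Python scripts to look and compute and a shell command to move; the robot and the scene stay as the last step left them, time stands still between calls to the robot, and variables do not carry over. Pictures are saved under pics/ and viewed, at most 10 in all, crops included, and the job is handed in when it is done.

```bash
mkdir -p pics; ls
python3 - <<'E'
from workcell import sensors, grab_frame, robot
import cv2,numpy as np
for n in("scene","top"):
    f=grab_frame(n); cv2.imwrite(f"pics/{n}0.png",f["color"]); np.savez(f"{n}0.npz",**f)
    print(n,f["intrinsics"].tolist(),np.round(f["camera_from_world"],3).tolist())
s=sensors.get_state();print(s)
E
```

```text
pics
scene [[461.35290930504397, 0.0, 253.87121497030424], [0.0, 461.35290930504397, 186.87341081800253], [0.0, 0.0, 1.0]] [[0.486, 0.873, 0.021, -303.406], [0.551, -0.288, -0.783, -203.258], [-0.678, 0.393, -0.622, 1873.306], [0.0, 0.0, 0.0, 1.0]]
top [[396.5359094205206, 0.0, 255.65627121584566], [0.0, 396.5359094205206, 192.5343576059531], [0.0, 0.0, 1.0]] [[-0.006, -1.0, -0.001, 9.236], [-0.994, 0.006, -0.109, 570.745], [0.109, 0.001, -0.994, 1330.391], [0.0, 0.0, 0.0, 1.0]]
{'clock': 0.1, 'joint_positions': array([ 1.2071039 ,  0.46937102, -0.04863602,  1.53357049,  0.02409656,
        1.14102259, -0.08227681]), 'dq': array([-0.00108121, -0.00113254, -0.00101762, -0.00364327, -0.00073088,
       -0.00109048, -0.00117332]), 'joint_efforts': array([ 4.35756592e-04, -5.09170961e+01, -8.10445868e-02, -2.36828059e+01,
       -6.14352291e-02,  3.44955514e-02,  6.14338865e-05]), 'eef_pos': array([ 221.64375693, -636.99378195,  221.59929604]), 'eef_rot': array([[ 9.44449825e-01,  3.28655040e-01, -6.25917762e-04],
       [ 3.28655633e-01, -9.44448345e-01,  1.67276789e-03],
       [-4.13833947e-05, -1.78555674e-03, -9.99998405e-01]]), 'wrist_force': array([-0.24794251,  0.40100991, -0.08397696]), 'wrist_torque': array([ 0.03172721,  0.038948  , -0.0507191 ]), 'gripper_force': 0.0, 'width': 1.0033153192106707}
```

View pics/scene0.png

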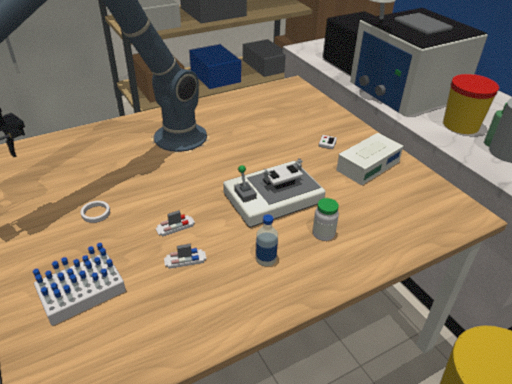

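View pics/top0.png

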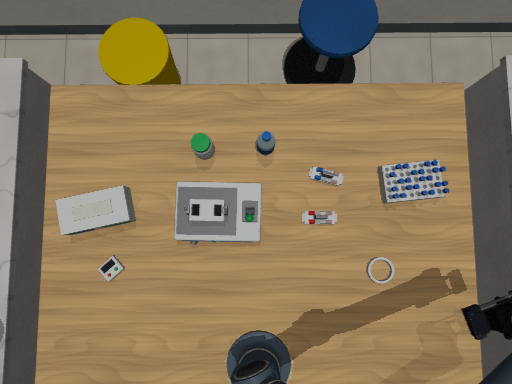

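The scene view shows the blue-capped carrier at (185,257), the red-capped one at (176,225), and the mixer at (272,190) with its green ball at (242,169). In the top view the blue carrier is at (326,176), the red one at (320,217), the cradle at (207,210) and the switch at (250,212), so the mixer's y is close to world +y.

```bash
cat > h.py <<'E'
import numpy as np,cv2
def cloud(f):
    K=f["intrinsics"];T=f["camera_from_world"];z=f["range_z"].astype(float)
    v,u=np.mgrid[:z.shape[0],:z.shape[1]]
    P=np.stack([(u-K[0,2])/K[0,0]*z,(v-K[1,2])/K[1,1]*z,z],-1)
    W=(P-T[:3,3])@T[:3,:3]; W[z<=0]=np.nan
    return W
def rect(p):
    r=cv2.minAreaRect(p[:,:2].astype(np.float32)); b=cv2.boxPoints(r)
    e=b[1]-b[0];g=b[2]-b[1]; l=e if np.linalg.norm(e)>np.linalg.norm(g) else g
    l=l if l[1]>0 else -l
    return np.round(r[0],1),np.round(r[1],1),"yaw of long axis from +y (ccw):",round(np.degrees(np.arctan2(-l[0],l[1])),2)
E
python3 - <<'E'
from h import *
for n in("top","scene"):
    f=dict(np.load(n+"0.npz"));W=cloud(f);z=W[...,2];c=f["color"]
    hsv=cv2.cvtColor(c,cv2.COLOR_BGR2HSV)
    box=lambda x0,x1,y0,y1:(W[...,0]>x0)&(W[...,0]<x1)&(W[...,1]>y0)&(W[...,1]<y1)
    print(n,'desk z',np.nanmedian(z[box(400,600,-300,-200)]))
    # objects via top image pixel centre
    if n=="top":
        for nm,(u,v) in dict(blue=(326,176),red=(320,217),mix=(218,211),crad=(207,210)).items(): print(nm,W[v,u])
        mb=W[176,326];mm=W[211,207]
    B=box(mb[0]-80,mb[0]+80,mb[1]-90,mb[1]+90)
    p=W[B&(z>8)&(z<70)];print('blue all',rect(p),len(p))
    p=W[B&(z>45)&(z<70)];print('fin',rect(p),len(p),p.mean(0),p[:,2].max())
    m=B&(hsv[...,0]>100)&(hsv[...,0]<130)&(hsv[...,1]>130);print('caps',W[m].mean(0),m.sum())
    M=box(mm[0]-140,mm[0]+140,mm[1]-240,mm[1]+160)
    p=W[M&(z>48)&(z<62)];print('mixtop',rect(p),len(p))
    p=W[M&(z>85)&(z<140)];print('high',rect(p),len(p))
    print(np.histogram(p[:,2],bins=range(85,150,5)))
    m=M&(hsv[...,0]>45)&(hsv[...,0]<80)&(hsv[...,1]>120)&(z>70);print('green',W[m].mean(0) if m.any() else 0,m.sum())
    if n=="top": vis=np.hstack([cv2.resize(c[165:255,165:275],None,fx=4,fy=4,interpolation=2),cv2.resize(c[155:245,295:355],None,fx=4,fy=4,interpolation=2)])
    else: vis2=np.hstack([cv2.resize(c[150:230,215:335],None,fx=3.5,fy=3.5,interpolation=2),cv2.resize(c[200:280,145:220],None,fx=3.5,fy=3.5,interpolation=2)])
cv2.imwrite("pics/c1.png",vis)
cv2.imwrite("pics/c2.png",vis2);print(vis.shape,vis2.shape)
E
```

```text
top desk z 0.12192866864477354
blue [ 626.46739651 -236.67571566   32.82646925]
red [ 484.40571218 -208.92151475   56.41418216]
mix [503.18244546 127.48600616 108.7312251 ]
crad [507.28289644 164.20580922  98.55589545]
blue all (array([ 635.5, -226.5]), array([144.5,  48.7]), 'yaw of long axis from +y (ccw):', np.float32(-17.38)) 395
fin (array([ 631.3, -239.3]), array([40.2, 12. ]), 'yaw of long axis from +y (ccw):', np.float32(-12.45)) 51 [ 631.09011068 -237.95560177   58.35084085] 65.39653363493187
caps [ 636.64082777 -212.1166691    25.65834221] 40
mixtop (array([507.1, 134.8]), array([288.4, 200. ]), 'yaw of long axis from +y (ccw):', np.float32(-1.35)) 3822
high (array([509. , 124.2]), array([218.6,  69. ]), 'yaw of long axis from +y (ccw):', np.float32(-0.24)) 866
(array([ 39,  92, 395, 172,  96,   8,  21,  18,  14,  11,   0,   0]), array([ 85,  90,  95, 100, 105, 110, 115, 120, 125, 130, 135, 140, 145]))
green [480.61169854  27.23187932 149.5111438 ] 49
scene desk z 1.3333819015675297
blue all (array([ 634.2, -237.2]), array([119.4,  48.9]), 'yaw of long axis from +y (ccw):', np.float32(-14.53)) 610
fin (array([ 634.1, -237.5]), array([39.7, 17.4]), 'yaw of long axis from +y (ccw):', np.float32(-13.78)) 96 [ 636.08910339 -237.83246875   56.5164166 ] 66.19563692634055
caps [ 645.24942546 -211.12068871   23.77054771] 40
mixtop (array([510.4, 134.5]), array([289.8, 206.6]), 'yaw of long axis from +y (ccw):', np.float32(-0.85)) 2259
high (array([509.2, 125.4]), array([223.3,  78.4]), 'yaw of long axis from +y (ccw):', np.float32(-0.36)) 681
(array([ 48,  63, 219, 149,  91,  26,  19,  30,  19,  15,   2,   0]), array([ 85,  90,  95, 100, 105, 110, 115, 120, 125, 130, 135, 140, 145]))
green [490.47475966  30.12718104 146.74216341] 33
(360, 680, 3) (280, 682, 3)
```

View pics/c1.png

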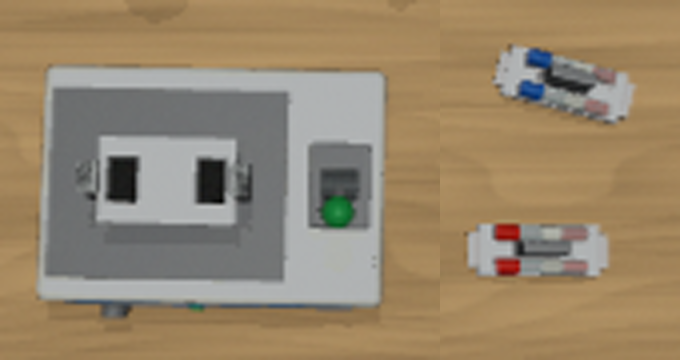

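View pics/c2.png

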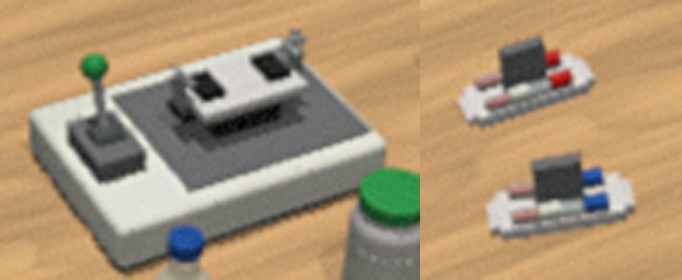

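The crops show the black rests at crop (123,180) and (211,181), the clips just outside them, and the green ball on the robot side of the switch block. The blue carrier's fin is clear and tilted by about 13 degrees. I'll refine these with rays onto known planes.

```bash
cat >> h.py <<'E'
def ray(f,uv,z):
    K=f["intrinsics"];T=f["camera_from_world"];R=T[:3,:3];c=-R.T@T[:3,3]
    d=R.T@np.linalg.inv(K)@np.array([uv[0],uv[1],1.]);return c+d*(z-c[2])/d[2]
def cents(m,mn=4):
    n,l,s,c=cv2.connectedComponentsWithStats(m.astype(np.uint8));return [(c[i],s[i,4]) for i in range(1,n) if s[i,4]>=mn]
E
python3 - <<'E'
from h import *
F={n:dict(np.load(n+"0.npz")) for n in("top","scene")}
def reg(f,u0,u1,v0,v1):
    m=np.zeros(f["color"].shape[:2],bool);m[v0:v1,u0:u1]=1;return m
for n,f in F.items():
    W=cloud(f);z=W[...,2];c=f["color"];H=cv2.cvtColor(c,cv2.COLOR_BGR2HSV).astype(int);g=c.max(2)
    t=n=="top"
    R=reg(f,*((302,350,160,190) if t else (160,212,236,275)))
    for nm,m in dict(bluecap=R&(H[...,0]>100)&(H[...,0]<130)&(H[...,1]>130),pink=R&((H[...,0]<8)|(H[...,0]>170))&(H[...,1]>35)&(H[...,2]>130)).items():
        print(n,nm,[(np.round(ray(f,x,20),1)[:2],a) for x,a in cents(m)])
    m=R&(z>52)&(z<75); print(' fin',[(np.round(ray(f,x,61 if t else 50),1),a) for x,a in cents(m)])
    if t:
        q=np.array([ray(f,(u,v),61) for v,u in np.argwhere(m)]);print(rect(q))
    R=reg(f,*((185,230,195,225) if t else (257,312,160,200)))
    for zz in(95,110): print(n,' pads',zz,[(np.round(ray(f,x,zz),1),a,x.round(1)) for x,a in cents(R&(g<45),10)])
    for x,a in cents(R&(g<45),10): print('  depth z',np.median(z[int(x[1])-1:int(x[1])+2,int(x[0])-1:int(x[0])+2]))
    print('  clip pts z>105',[(np.round(x,1),a) for x,a in cents(R&(z>106))], [np.round(np.nanmedian(W[(R)&(z>106)&(np.abs(W[...,1]-y)<30)],0),1) for y in(105,230)])
    # mixer top edges: rays at 55
    M=reg(f,*((165,275,165,255) if t else (215,330,150,225)))&(z>48)&(z<62)
    q=np.array([ray(f,(u,v),55) for v,u in np.argwhere(M)]);print(n,'mixer',rect(q))
    G=reg(f,*((240,258,205,228) if t else (232,252,160,178)))&(H[...,0]>45)&(H[...,0]<80)&(H[...,1]>120)
    print('ball',[(np.round(ray(f,x,139),1),a) for x,a in cents(G)])
E
```

```text
top bluecap [(array([ 651.9, -216.7]), np.int32(20)), (array([ 624.7, -209.4]), np.int32(21))]
top pink [(array([ 638.1, -274.6]), np.int32(11)), (array([ 610. , -264.8]), np.int32(16))]
 fin [(array([ 631.2, -238.4,   61. ]), np.int32(45))]
(array([ 631.1, -238.7]), array([40. , 12.5]), 'yaw of long axis from +y (ccw):', np.float32(-14.59))
top  pads 95 [(array([508.9, 202.5,  95. ]), np.int32(62), array([195.4, 209.6])), (array([508.1, 130.2,  95. ]), np.int32(63), array([217.6, 209.8]))]
top  pads 110 [(array([507.9, 200.2, 110. ]), np.int32(62), array([195.4, 209.6])), (array([507.1, 128.8, 110. ]), np.int32(63), array([217.6, 209.8]))]
  depth z 105.07803103390803
  depth z 106.61029749875999
  clip pts z>105 [(array([186.8, 209.1]), np.int32(27)), (array([194.6, 208. ]), np.int32(29)), (array([216.8, 209.9]), np.int32(39)), (array([224.1, 209.6]), np.int32(32))] [array([506.6, 113.5, 117. ]), array([508.9, 222.2, 118.3])]
top mixer (array([506.7, 134.3]), array([287.3, 199.2]), 'yaw of long axis from +y (ccw):', np.float32(-1.35))
ball [(array([481.1,  27.4, 139. ]), np.int32(4
[... 610 characters left out ...]
([291.8, 168.8])), (array([519.8, 130.2, 110. ]), np.int32(30), array([274. , 174.5])), (array([545.9,  88.6, 110. ]), np.int32(15), array([267. , 182.5])), (array([580.2, 133.5, 110. ]), np.int32(86), array([284.7, 184.3]))]
  depth z 106.48037626412037
  depth z 107.51830100448745
  depth z 87.50438313623233
  depth z 66.61932014141416
  clip pts z>105 [(array([298.4, 162.5]), np.int32(34)), (array([291.5, 167.5]), np.int32(40)), (array([269.7, 172.7]), np.int32(70))] [array([513. , 107.7, 117.1]), array([514.8, 222.2, 117.3])]
scene mixer (array([573. , 130.7]), array([289. , 323.1]), 'yaw of long axis from +y (ccw):', np.float32(88.43))
ball [(array([476.9,  33.1, 139. ]), np.int32(32))]
```

```bash
R='[0.86,-0.40,0,0,0,0]'
python3 -m inch '[[[0.86,-0.40,0,0,0,0],[0.86,-0.40,0,0,0,0],[0.86,-0.40,0,0,0,0],[0.86,-0.40,0,0,0,0],[0.86,-0.40,0,0,0,0]]]' 1
python3 -m inch '[[[0.86,-0.40,0,0,0,0],[0.86,-0.40,0,0,0,0],[0.86,-0.40,0,0,0,0],[0.86,-0.40,0,0,0,0],[0.86,-0.40,0,0,0,0]]]'
python3 -m inch '[[[0.86,-0.40,0,0,0,0],[0.86,-0.40,0,0,0,0],[0.86,-0.40,0,0,0,0],[0.86,-0.40,0,0,0,0],[0.86,-0.40,0,0,0,0]]]'
python3 -m inch '[[[0,0,0,0,0,-0.94],[0,0,0,0,0,-0.94],[0,0,0,0,0,-0.94],[0,0,0,0,0,-0.94],[0,0,0,0,0,-0.94]]]'
python3 -m inch '[[[0,0,0,0,0,-0.94],[0,0,0,0,0,-0.94],[0,0,0,0,0,-0.94],[0,0,0,0,0,-0.94],[0,0,0,0,0,-0.94]]]'
python3 -m inch '[[[0,0,0,0,0,-0.94],[0,0,0,0,0,-0.93],[0,0,0,0,0,0],[0,0,0,0,0,0],[0,0,0,0,0,0]]]'
cat > go.py <<'E'
# go.py x y z yaw_of_tool_y_deg : remaining shift/turn in inch units (shift first, then turn)
import sys,numpy as np
from scipy.spatial.transform import Rotation as Ro
from workcell import sensors
s=sensors.get_state();p=s["eef_pos"];R=s["eef_rot"];a=np.radians(float(sys.argv[4]))
y=np.array([np.cos(a),np.sin(a),0]);z=np.array([0,0,-1.]);T=np.c_[np.cross(y,z),y,z]
d=R.T@(np.array(sys.argv[1:4],float)-p)/40;w=np.degrees(Ro.from_matrix(R.T@T).as_rotvec())/5
print("t",round(s["clock"],2),"pos",p.round(1),"shift",d.round(3),"turn",w.round(3),"F",s["wrist_force"].round(2),"w",round(s["width"],3),"gf",round(s["gripper_force"],1))
E
python3 go.py 631.1 -238.7 35 -14.5
```

```text
clock: 0.52
eef_pos: [358.8, -503.8, 222.2]
eef_rot: [[0.945, 0.328, -0.0], [0.328, -0.945, 0.001], [-0.0, -0.001, -1.0]]
wrist_force: [1.0, 0.2, 0.2]
width: 1.002
gripper_force: 0.0
clock: 0.93
eef_pos: [494.9, -371.8, 222.3]
eef_rot: [[0.945, 0.328, -0.001], [0.328, -0.945, 0.0], [-0.0, -0.0, -1.0]]
wrist_force: [0.8, -0.5, -0.8]
width: 0.996
gripper_force: 0.0
clock: 1.35
eef_pos: [631.1, -239.8, 222.1]
eef_rot: [[0.944, 0.329, -0.001], [0.329, -0.944, 0.0], [-0.001, -0.0, -1.0]]
wrist_force: [-0.2, -1.1, 1.3]
width: 0.997
gripper_force: 0.0
clock: 1.77
eef_pos: [630.0, -241.1, 221.8]
eef_rot: [[0.732, 0.681, -0.001], [0.681, -0.732, 0.0], [-0.001, -0.001, -1.0]]
wrist_force: [0.7, -0.6, -0.4]
width: 1.002
gripper_force: 0.0
clock: 2.18
eef_pos: [629.9, -241.3, 221.9]
eef_rot: [[0.4, 0.916, -0.001], [0.916, -0.4, 0.0], [-0.0, -0.001, -1.0]]
wrist_force: [0.1, 0.1, 0.4]
width: 0.999
gripper_force: 0.0
clock: 2.6
eef_pos: [630.1, -241.4, 222.3]
eef_rot: [[0.252, 0.968, -0.0], [0.968, -0.252, 0.0], [-0.0, -0.0, -1.0]]
wrist_force: [0.5, 0.2, -0.1]
width: 1.0
gripper_force: 0.0
t 2.6 pos [ 630.1 -241.4  222.3] shift [0.07  0.009 4.682] turn [-0.005  0.001 -0.014] F [ 0.45  0.22 -0.07] w 1.0 gf 0.0
```

```bash
python3 -m inch '[[[0.07,0.01,0.8,0,0,0],[0,0,0.8,0,0,0],[0,0,0.8,0,0,0],[0,0,0.7,0,0,0],[0,0,0.5,0,0,0]]]' 0.6 >/dev/null
python3 -m inch '[[[0,0,0.4,0,0,0],[0,0,0.35,0,0,0],[0,0,0.2,0,0,0],[0,0,0.13,0,0,0],[0,0,0,0,0,0]]]' 0.6
python3 -m inch '[[[0,0,0,0,0,0],[0,0,0,0,0,0],[0,0,0,0,0,0],[0,0,0,0,0,0],[0,0,0,0,0,0]]]' 0 35
python3 -m inch '[[[0,0,0,0,0,0],[0,0,0,0,0,0],[0,0,0,0,0,0],[0,0,0,0,0,0],[0,0,0,0,0,0]]]' 0 35
python3 go.py 631.1 -238.7 35 -14.5
```

```text
clock: 3.43
eef_pos: [631.1, -238.6, 34.7]
eef_rot: [[0.25, 0.968, -0.001], [0.968, -0.25, 0.0], [-0.0, -0.001, -1.0]]
wrist_force: [-0.8, 0.5, -0.7]
width: 0.603
gripper_force: 0.0
clock: 3.85
eef_pos: [631.7, -238.9, 36.0]
eef_rot: [[0.25, 0.968, 0.001], [0.968, -0.25, -0.0], [-0.0, 0.001, -1.0]]
wrist_force: [-0.2, -0.6, 0.2]
width: 0.309
gripper_force: 0.0
clock: 4.27
eef_pos: [631.1, -238.6, 35.1]
eef_rot: [[0.25, 0.968, -0.001], [0.968, -0.25, 0.0], [-0.0, -0.001, -1.0]]
wrist_force: [-0.1, 0.2, -0.8]
width: 0.138
gripper_force: 35.0
t 4.27 pos [ 631.1 -238.6   35.1] shift [-0.001  0.     0.002] turn [-0.008  0.     0.006] F [-0.11  0.19 -0.82] w 0.138 gf 35.0
```

```bash
python3 -m inch '[[[0,0,-0.3,0,0,0],[0,0,-0.5,0,0,0],[0,0,-0.7,0,0,0],[0,0,-0.7,0,0,0],[0,0,-0.7,0,0,0]]]' >/dev/null
python3 -m inch '[[[0,0,-0.7,0,0,0],[0,0,-0.6,0,0,0],[0,0,-0.3,0,0,0],[0,0,0,0,0,-0.9],[0,0,0,0,0,-0.9]]]' >/dev/null
python3 -m inch '[[[0,0,0,0,0,-0.94],[0,0,0,0,0,0],[0,0,0,0,0,0],[0,0,0,0,0,0],[0,0,0,0,0,0]]]'
python3 go.py 508 166.3 215 -0.8
```

```text
clock: 5.52
eef_pos: [631.3, -238.7, 215.2]
eef_rot: [[0.015, 1.0, -0.0], [1.0, -0.015, 0.0], [0.0, -0.0, -1.0]]
wrist_force: [-0.5, 0.0, 0.2]
width: 0.137
gripper_force: 35.0
t 5.52 pos [ 631.3 -238.7  215.2] shift [ 1.0078e+01 -3.2280e+00  6.0000e-03] turn [-0.005 -0.    -0.006] F [-0.51  0.05  0.19] w 0.137 gf 35.0
```

```bash
python3 -m inch '[[[0.2,-0.5,0,0,0,0],[0.3,-0.8,0,0,0,0],[0.4,-0.8,0,0,0,0],[0.5,-0.8,0,0,0,0],[0.6,-0.33,0,0,0,0]]]' >/dev/null
python3 -m inch '[[[0.8,0,0,0,0,0],[0.8,0,0,0,0,0],[0.8,0,0,0,0,0],[0.8,0,0,0,0,0],[0.8,0,0,0,0,0]]]' >/dev/null
python3 -m inch '[[[0.8,0,0,0,0,0],[0.8,0,0,0,0,0],[0.8,0,0,0,0,0],[0.8,0,0,0,0,0],[0.6,0,0,0,0,0]]]' >/dev/null
python3 -m inch '[[[0.28,0,0,0,0,0],[0,0,0,0,0,0],[0,0,0,0,0,0],[0,0,0,0,0,0],[0,0,0,0,0,0]]]'
python3 go.py 508 166.3 170 -0.8
python3 - <<'E'
from workcell import grab_frame
from h import *
for n in("scene","top"):
    f=grab_frame(n);np.savez(n+"1.npz",**f);c=f["color"]
    W=cloud(f);z=W[...,2];H=cv2.cvtColor(c,cv2.COLOR_BGR2HSV).astype(int)
    m=(H[...,0]>100)&(H[...,0]<130)&(H[...,1]>130)&(abs(W[...,0]-508)<80)&(abs(W[...,1]-166)<90)&(z>170)
    print(n,'caps',[(x.round(1),ray(f,x,200).round(1),a) for x,a in cents(m)])
    if n=="scene":i1=cv2.resize(c[90:230,210:340],(390,420),interpolation=2)
    else: i2=cv2.resize(c[160:260,165:275],(396,360),interpolation=2)
i2=cv2.copyMakeBorder(i2,0,60,0,0,cv2.BORDER_CONSTANT)
cv2.imwrite("pics/d1.png",np.hstack([i1,i2]))
E
```

```text
clock: 7.18
eef_pos: [508.0, 163.8, 215.1]
eef_rot: [[0.017, 1.0, -0.0], [1.0, -0.017, -0.001], [-0.001, -0.0, -1.0]]
wrist_force: [0.8, -0.9, -2.8]
width: 0.137
gripper_force: 35.0
t 7.18 pos [508.  163.8 215.1] shift [ 6.400e-02 -1.000e-03  1.128e+00] turn [-0.003  0.016 -0.034] F [ 0.76 -0.89 -2.82] w 0.137 gf 35.0
scene caps [(array([290.2, 141.8]), array([493.9, 202.1, 200. ]), np.int32(5)), (array([293.4, 146.8]), array([523.3, 195.5, 200. ]), np.int32(14))]
top caps []
```

View pics/d1.png

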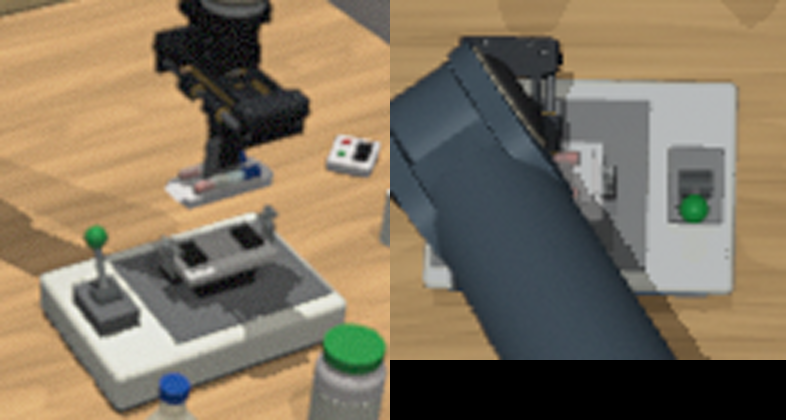

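The carrier hangs level over the cradle, with its long axis parallel to the clips. The arm hides most of the top view. Next I'll lower it carefully while watching the force.

```bash
python3 -m inch '[[[0.064,0,0.2,0,0,-0.03],[0,0,0.3,0,0,0],[0,0,0.3,0,0,0],[0,0,0.15,0,0,0],[0,0,0.05,0,0,0]]]' >/dev/null
python3 -m inch '[[[0,0,0,0,0,0],[0,0,0,0,0,0],[0,0,0,0,0,0],[0,0,0,0,0,0],[0,0,0,0,0,0]]]' >/dev/null
python3 go.py 508 166.3 140 -0.8
python3 -m inch '[[[0,0,0.04,0,0,0],[0,0,0.04,0,0,0],[0,0,0.04,0,0,0],[0,0,0.04,0,0,0],[0,0,0.04,0,0,0]]]' >/dev/null
python3 go.py 508 166.3 140 -0.8
python3 -m inch '[[[0,0,0.03,0,0,0],[0,0,0.03,0,0,0],[0,0,0.03,0,0,0],[0,0,0.03,0,0,0],[0,0,0.03,0,0,0]]]' >/dev/null
python3 go.py 508 166.3 140 -0.8
```

```text
t 8.12 pos [508.  168.9 175.8] shift [-0.065  0.001  0.895] turn [ 0.012 -0.002  0.036] F [ 0.37  0.27 -0.23] w 0.138 gf 35.0
t 8.53 pos [507.6 168.7 167.1] shift [-0.06   0.011  0.678] turn [-0.001  0.001  0.037] F [-0.17  0.34 -1.55] w 0.136 gf 35.0
t 8.95 pos [507.6 168.8 161.2] shift [-0.062  0.009  0.53 ] turn [0.    0.001 0.037] F [-0.87 -0.17 -1.07] w 0.136 gf 35.0
```

```bash
python3 -m inch '[[[-0.05,0.01,0,0,0,0.035],[0,0,0,0,0,0],[0,0,0,0,0,0],[0,0,0.02,0,0,0],[0,0,0.02,0,0,0]]]' >/dev/null
python3 go.py 508 166.8 140 -0.8
python3 -m inch '[[[0,0,0.02,0,0,0],[0,0,0.02,0,0,0],[0,0,0.02,0,0,0],[0,0,0.02,0,0,0],[0,0,0.02,0,0,0]]]' >/dev/null
python3 go.py 508 166.8 140 -0.8
python3 -m inch '[[[0,0,0.02,0,0,0],[0,0,0.02,0,0,0],[0,0,0.02,0,0,0],[0,0,0.02,0,0,0],[0,0,0.02,0,0,0]]]' >/dev/null
python3 go.py 508 166.8 140 -0.8
```

```text
t 9.37 pos [508.1 166.8 159.8] shift [-0.    -0.003  0.495] turn [ 0.003 -0.001  0.001] F [-0.05  0.03 -1.16] w 0.134 gf 35.0
t 9.78 pos [508.  166.8 155.7] shift [ 0.001 -0.001  0.391] turn [0.001 0.001 0.001] F [ 1.04 -0.25 -0.34] w 0.138 gf 35.0
t 10.2 pos [508.6 167.2 152.7] shift [-0.011 -0.014  0.319] turn [ 0.015 -0.003  0.001] F [-2.   -0.52  8.35] w 0.131 gf 35.0
```

```bash
python3 -m inch '[[[0,0,0.02,0,0,0],[0,0,0.02,0,0,0],[0,0,0.02,0,0,0],[0,0,0,0,0,0],[0,0,0,0,0,0]]]' >/dev/null
python3 go.py 508 166.8 142 -0.8
```

```text
t 10.62 pos [509.6 167.6 151.3] shift [-0.022 -0.042  0.233] turn [ 0.046 -0.014 -0.   ] F [-0.11 -0.31  7.75] w 0.135 gf 35.0
```

Run:
```python
from workcell import grab_frame
from h import *
f=grab_frame("scene");c=f["color"]
cv2.imwrite("pics/e1.png",cv2.resize(c[110:210,225:325],(600,600),interpolation=cv2.INTER_CUBIC))
```

```text
(no output)
```

View pics/e1.png

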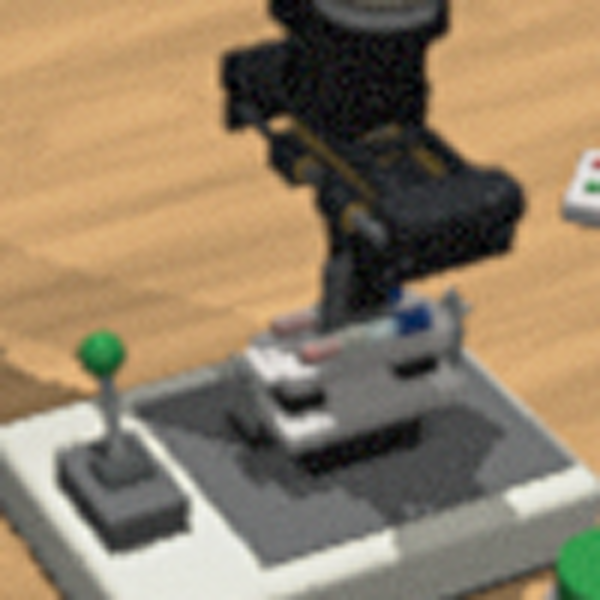

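The carrier sits between the two clips, its far nose inside the clip at crop (455,310) and its near nose over the near rest. The clips are starting to take load, so I'll keep pressing slowly.

```bash
python3 -m inch '[[[0,-0.01,0.02,0,0,0],[0,-0.01,0.02,0,0,0],[0,0,0.02,0,0,0],[0,0,0.02,0,0,0],[0,0,0.0,0,0,0]]]' >/dev/null
python3 go.py 508 166.8 142 -0.8
python3 -m inch '[[[0,-0.01,0.02,0,0,0],[0,0,0.02,0,0,0],[0,0,0.02,0,0,0],[0,0,0.02,0,0,0],[0,0,0,0,0,0]]]' >/dev/null
python3 go.py 508 166.8 142 -0.8
```

```text
t 11.08 pos [509.9 168.1 149. ] shift [-0.033 -0.048  0.174] turn [ 0.074 -0.024 -0.002] F [ 0.18 -1.33 10.47] w 0.133 gf 35.0
t 11.5 pos [506.3 166.6 142.3] shift [0.005 0.041 0.008] turn [-0.012  0.002  0.002] F [ 0.19  1.52 -5.22] w 0.136 gf 35.0
```

```bash
python3 -m inch '[[[0,0.01,0.02,0,0,0],[0,0.01,0.02,0,0,0],[0,0,0.02,0,0,0],[0,0,0.01,0,0,0],[0,0,0,0,0,0]]]' >/dev/null
python3 go.py 508 166.8 142 -0.8
python3 -m inch '[[[0,0.0,0.02,0,0,0],[0,0,0.02,0,0,0],[0,0,0.02,0,0,0],[0,0,0,0,0,0],[0,0,0,0,0,0]]]' >/dev/null
python3 go.py 508 166.8 142 -0.8
```

```text
t 11.92 pos [506.3 166.5 141.5] shift [ 0.009  0.043 -0.014] turn [-0.03   0.03   0.001] F [-6.65 -3.21 13.92] w 0.134 gf 35.0
t 12.33 pos [506.3 166.5 141.4] shift [ 0.009  0.042 -0.015] turn [-0.022  0.047 -0.003] F [-11.49  -6.41  31.18] w 0.132 gf 35.0
```

It has snapped and is firmly on the rests. That last nudge reached 31 N, above the 25 N asked for, so I'll back it off and then release.

```bash
python3 -m inch '[[[0,0.01,-0.03,0,0,0],[0,0.01,-0.03,0,0,0],[0,0,-0.02,0,0,0],[0,0,0,0,0,0],[0,0,0,0,0,0]]]' >/dev/null
python3 go.py 507 166.8 142 -0.8
python3 -m inch '[[[0,0,0,0,0,0],[0,0,0,0,0,0],[0,0,0,0,0,0],[0,0,0,0,0,0],[0,0,0,0,0,0]]]' 0.5 >/dev/null
python3 -m inch '[[[0,0,0,0,0,0],[0,0,0,0,0,0],[0,0,0,0,0,0],[0,0,0,0,0,0],[0,0,0,0,0,0]]]' 0.5 >/dev/null
python3 go.py 507 166.8 142 -0.8
python3 -m inch '[[[0,0,-0.3,0,0,0],[0,0,-0.5,0,0,0],[0,0,-0.6,0,0,0],[0,0,-0.6,0,0,0],[0,0,-0.5,0,0,0]]]' >/dev/null
python3 -m inch '[[[-0.5,0,0,0,0,0],[-0.8,0,0,0,0,0],[-0.8,0,0,0,0,0],[-0.8,0,0,0,0,0],[-0.6,0,0,0,0,0]]]' 0 >/dev/null
python3 -m inch '[[[0,-0.8,0,0,0,0],[0,-0.8,0,0,0,0],[0,-0.5,0,0,0,0],[0,0,0,0,0,0],[0,0,0,0,0,0]]]' 0
python3 - <<'E'
from workcell import grab_frame
from h import *
out=[]
for n,s in(("scene",np.s_[110:230,215:335]),("top",np.s_[160:260,165:275])):
    f=grab_frame(n);np.savez(n+"2.npz",**f);c=f["color"];W=cloud(f);z=W[...,2]
    H=cv2.cvtColor(c,cv2.COLOR_BGR2HSV).astype(int)
    out.append(cv2.resize(c[s],(390,390),interpolation=2))
    N=(abs(W[...,0]-508)<60)&(abs(W[...,1]-166)<90)
    print(n,'caps',[(ray(f,x,126).round(1),a) for x,a in cents(N&(H[...,0]>100)&(H[...,0]<130)&(H[...,1]>130))])
    m=N&(z>155)&(z<180);q=np.array([ray(f,(u,v),167) for v,u in np.argwhere(m)]);print(' fin',rect(q) if len(q)>5 else len(q),np.median(z[m]) if m.any() else '')
    G=(H[...,0]>45)&(H[...,0]<80)&(H[...,1]>120)&(z>100)&(abs(W[...,1]-28)<50);print(' ball',[(ray(f,x,140).round(1),W[int(x[1]),int(x[0])].round(1),a) for x,a in cents(G)])
cv2.imwrite("pics/f1.png",np.hstack(out))
E
python3 go.py 447 27 135 -0.8
```

```text
t 12.75 pos [506.3 166.4 141.5] shift [ 0.009  0.018 -0.013] turn [-0.047  0.028  0.003] F [-6.99 -1.45 10.23] w 0.137 gf 35.0
t 13.58 pos [508.5 166.8 140.9] shift [ 0.001 -0.037 -0.026] turn [0.001 0.    0.001] F [ 0.73 -0.13  0.13] w 0.503 gf 0.0
clock: 14.83
eef_pos: [422.3, 27.9, 242.0]
eef_rot: [[0.014, 1.0, 0.002], [1.0, -0.014, -0.001], [-0.001, 0.002, -1.0]]
wrist_force: [0.9, -0.3, -0.0]
width: 0.009
gripper_force: 0.0
scene caps [(array([492.3, 205.5, 126. ]), np.int32(4)), (array([521.2, 199.1, 126. ]), np.int32(13))]
 fin (array([512.9, 163. ]), array([26.7, 47.4]), 'yaw of long axis from +y (ccw):', np.float32(1.97)) 165.25415801585496
 ball [(array([478.9,  32.4, 140. ]), array([488.8,  25. , 151.4]), np.int32(27))]
top caps [(array([519.9, 193.2, 126. ]), np.int32(21)), (array([491.4, 194. , 126. ]), np.int32(24))]
 fin (array([504.4, 165. ]), array([37. ,  9.2]), 'yaw of long axis from +y (ccw):', np.float32(-0.33)) 166.77298895047176
 ball [(array([486.7,  27.3, 140. ]), array([487.5,  30. , 151.2]), np.int32(20))]
t 14.93 pos [423.6  28.1 241.8] shift [-0.019  0.58   2.672] turn [ 0.025 -0.001  0.002] F [-0.37 -0.39  0.29] w 0.001 gf 0.0
```

View pics/f1.png

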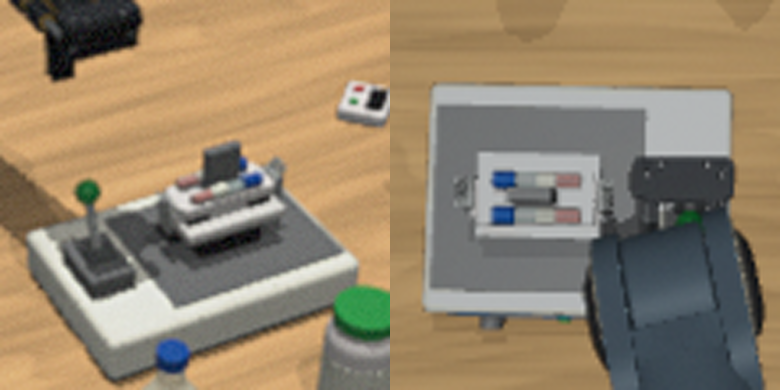

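The carrier is seated with a clip over each end, its fin at z of about 166, and the top view shows it centred in the cradle. Next is the switch: with the fingers shut, I'll come down on the robot's side of the ball and push towards +x.

```bash
python3 -m inch '[[[0,0.16,0.4,0,0,0],[0,0,0.6,0,0,0],[0,0,0.7,0,0,0],[0,0,0.6,0,0,0],[0,0,0.4,0,0,0]]]' >/dev/null
python3 -m inch '[[[0,0,0.05,0,0,0],[0,0,0,0,0,0],[0,0,0,0,0,0],[0,0,0,0,0,0],[0,0,0,0,0,0]]]' >/dev/null
python3 go.py 514 27.5 132 -0.8
python3 -m inch '[[[0,0.1,0,0,0,0],[0,0.2,0,0,0,0],[0,0.2,0,0,0,0],[0,0.2,0,0,0,0],[0,0.2,0,0,0,0]]]' >/dev/null
python3 go.py 514 27.5 132 -0.8
python3 -m inch '[[[0,0.2,0,0,0,0],[0,0.2,0,0,0,0],[0,0.2,0,0,0,0],[0,0.2,0,0,0,0],[0,0.2,0,0,0,0]]]' >/dev/null
python3 go.py 514 27.5 132 -0.8
```

```text
t 15.77 pos [430.   27.9 132.1] shift [0.019 2.101 0.007] turn [ 0.029  0.001 -0.001] F [ 0.32 -0.15 -0.  ] w 0.005 gf 0.0
t 16.18 pos [465.6  27.3 131. ] shift [ 0.023  1.21  -0.026] turn [-0.01   0.002 -0.003] F [-2.2   0.27  2.05] w 0.006 gf 0.9
t 16.6 pos [505.6  26.7 130.7] shift [ 0.023  0.21  -0.031] turn [-0.004  0.001  0.001] F [-1.58  1.02 -1.75] w 0.007 gf 0.6
```

```bash
python3 -m inch '[[[0,0.08,0,0,0,0],[0,0.06,0,0,0,0],[0,0.06,0,0,0,0],[0,0.05,0,0,0,0],[0,0,0,0,0,0]]]' >/dev/null
python3 go.py 514 27.5 132 -0.8
python3 -m inch '[[[0,-0.3,0,0,0,0],[0,-0.6,0,0,0,0],[0,-0.6,-0.4,0,0,0],[0,-0.3,-0.8,0,0,0],[0,0,-0.8,0,0,0]]]' >/dev/null
python3 -m inch '[[[-0.5,0,-0.6,0,0,0],[-0.8,0,0,0,0,0],[-0.8,0,0,0,0,0],[-0.8,0,0,0,0,0],[-0.5,0,0,0,0,0]]]' >/dev/null
python3 -m inch '[[[0,0,0,0,0,0],[0,0,0,0,0,0],[0,0,0,0,0,0],[0,0,0,0,0,0],[0,0,0,0,0,0]]]'
python3 - <<'E'
from workcell import grab_frame
from h import *
out=[]
for n,s in(("scene",np.s_[110:230,215:335]),("top",np.s_[160:260,165:275])):
    f=grab_frame(n);c=f["color"];W=cloud(f);z=W[...,2];H=cv2.cvtColor(c,cv2.COLOR_BGR2HSV).astype(int)
    out.append(cv2.resize(c[s],(390,390),interpolation=2))
    N=(abs(W[...,0]-508)<60)&(abs(W[...,1]-166)<90)
    m=N&(z>155)&(z<180);q=np.array([ray(f,(u,v),167) for v,u in np.argwhere(m)]);print(n,' fin',rect(q) if len(q)>5 else len(q))
    G=(H[...,0]>45)&(H[...,0]<80)&(H[...,1]>120)&(z>100)&(abs(W[...,1]-28)<50);print(' ball',[(ray(f,x,138).round(1),a) for x,a in cents(G)])
cv2.imwrite("pics/g1.png",np.hstack(out))
E
```

```text
t 17.02 pos [515.1  26.6 130.9] shift [ 0.021 -0.027 -0.027] turn [ 0.003 -0.     0.001] F [ 0.11 -0.25 -0.88] w 0.007 gf 0.2
clock: 18.27
eef_pos: [441.2, -107.0, 235.1]
eef_rot: [[0.011, 1.0, 0.0], [1.0, -0.011, -0.0], [-0.0, 0.0, -1.0]]
wrist_force: [-0.4, 0.3, -0.6]
width: 0.007
gripper_force: 0.0
scene  fin (array([511.8, 163.3]), array([45.3, 27.8]), 'yaw of long axis from +y (ccw):', np.float32(-4.63))
 ball [(array([534.5,  31.4, 138. ]), np.int32(34))]
top  fin (array([504.4, 165. ]), array([37. ,  9.2]), 'yaw of long axis from +y (ccw):', np.float32(-0.33))
 ball [(array([535.1,  25.9, 138. ]), np.int32(42))]
```

View pics/g1.png

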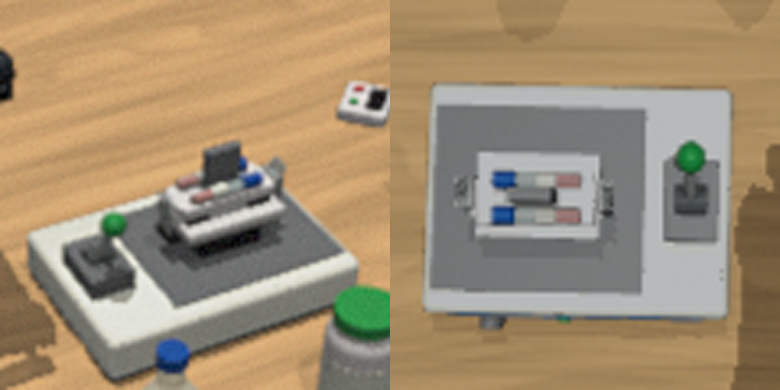

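The lever has gone over, but I measure only about 0.9 rad and the stop was never felt. I'll push it again, further, until it meets the stop.

```bash
python3 -m inch '[[[0.8,0,0,0,0,0],[0.8,0,0,0,0,0],[0.8,0,0,0,0,0],[0.8,0,0,0,0,0],[0.15,0,0,0,0,0]]]' >/dev/null
python3 -m inch '[[[0,0.2,0.4,0,0,0],[0,0.3,0.7,0,0,0],[0,0.3,0.7,0,0,0],[0,0.3,0.5,0,0,0],[0,0.2,0.27,0,0,0]]]' >/dev/null
python3 go.py 514 27 132 -0.8
python3 -m inch '[[[0,0.1,0,0,0,0],[0,0.1,0,0,0,0],[0,0.1,0,0,0,0],[0,0.05,0,0,0,0],[0,0,0,0,0,0]]]' >/dev/null
python3 go.py 514 27 132 -0.8
```

```text
t 19.2 pos [494.4  24.6 129.5] shift [ 0.066  0.489 -0.064] turn [-0.04  -0.     0.006] F [ 0.38 -1.09  0.1 ] w 0.005 gf 0.0
t 19.62 pos [509.8  24.7 133.3] shift [0.059 0.104 0.032] turn [ 0.027  0.002 -0.001] F [-0.09 -0.28  0.44] w 0.008 gf 0.0
```

```bash
python3 -m inch '[[[0,0.05,0,0,0,0],[0,0.05,0,0,0,0],[0,0.05,0,0,0,0],[0,0.03,0,0,0,0],[0,0,0,0,0,0]]]' >/dev/null
python3 go.py 514 27 132 -0.8
python3 -m inch '[[[0,0.03,0,0,0,0],[0,0.03,0,0,0,0],[0,0.03,0,0,0,0],[0,0.03,0,0,0,0],[0,0,0,0,0,0]]]' >/dev/null
python3 go.py 514 27 132 -0.8
```

```text
t 20.03 pos [516.1  24.6 132.2] shift [ 0.06  -0.053  0.004] turn [-0.002  0.002 -0.   ] F [-0.38  0.14  0.35] w 0.006 gf 0.1
t 20.45 pos [518.2  24.5 131.6] shift [ 0.06  -0.105 -0.009] turn [-0.074  0.015  0.004] F [-7.55 -1.03  4.07] w 0.005 gf 3.7
```

Now it is against the stop, with force rising to 7.5 N. I'll withdraw, check and hand in.

```bash
python3 -m inch '[[[0,-0.3,0,0,0,0],[0,-0.6,0,0,0,0],[0,-0.6,-0.4,0,0,0],[0,-0.3,-0.8,0,0,0],[0,0,-0.8,0,0,0]]]' >/dev/null
python3 -m inch '[[[-0.5,0,-0.6,0,0,0],[-0.8,0,0,0,0,0],[-0.8,0,0,0,0,0],[-0.8,0,0,0,0,0],[-0.5,0,0,0,0,0]]]' >/dev/null
python3 -m inch '[[[0,0,0,0,0,0],[0,0,0,0,0,0],[0,0,0,0,0,0],[0,0,0,0,0,0],[0,0,0,0,0,0]]]'
python3 - <<'E'
from workcell import grab_frame,robot
from h import *
f=grab_frame("top");c=f["color"];W=cloud(f);z=W[...,2];H=cv2.cvtColor(c,cv2.COLOR_BGR2HSV).astype(int)
G=(H[...,0]>45)&(H[...,0]<80)&(H[...,1]>120)&(z>100)&(abs(W[...,1]-28)<50);b=[ray(f,x,138).round(1) for x,a in cents(G)];print(b)
if b and b[0][0]>534: print(robot.job_done())
E
```

```text
clock: 21.7
eef_pos: [447.3, -109.1, 236.3]
eef_rot: [[0.011, 1.0, 0.0], [1.0, -0.011, 0.0], [0.0, 0.0, -1.0]]
wrist_force: [-0.0, -0.5, -0.1]
width: 0.004
gripper_force: 0.0
[array([538.2,  26.1, 138. ])]
the job is handed in; nothing more can be done
None
```

The blue carrier is seated in the cradle with both clips closed and let go, the switch lever is pushed over to its stop, and the job is handed in at 21.7 s (no verdict came back); the press briefly reached about 31 N on the rests, over the 25 N you asked for.

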